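# Pin the clamshell jig shut and hold it

### The job

Swing the raised aluminium lid of the blue clamshell jig down onto its two springs, then lift the red-handled locking pin up off its double hook and push it down through the lid's hole into the hole below, until the pin's steel collar presses the lid fully shut against the springs. Finish while still holding the pin and pressing it down: let go and the springs lift the lid again. Leave the other things on the bench where they are.

Things in the scene. Friction and masses are not known exactly. Their poses are not given: they have to be found in the camera images.
- jig: Blue steel lower half of the clamshell jig, bolted down: 153 mm in x (75 before to 78 behind the origin), 110 mm in y, front block 45 mm high, on a thin dark foot; a steel roller 38 mm thick lies across it, its ends 90 mm from the centre. Origin: centre of the underside, on the bench. Its -x side (facing the robot but for its yaw) is the front with the pin hole; its +x side has the hinge.
- base_hole (a point): Centre of the mouth of the hole in the lower half, in the parting plane, 45 mm above the bench, 58 mm in front (-x) of the jig's origin. Vertical round hole 12 mm wide, 43 mm deep, 2 mm chamfer.
- lid_hinge (a point): Middle of the lid's hinge axis, 60 mm behind (+x) the jig's origin, 45 mm above the bench; the axis runs along the jig's y. The lid's flat underside lies in the plane of the axis. The lid is an aluminium plate 136 mm long (hinge to front end), 80 wide, 10 thick, about 0.25 kg; on top it has a yellow pad 5 mm high, 40 to 76 mm from the hinge: push the lid on its upper face at 80 to 105 mm.
- lid_hole (a point): Centre of the lid hole's mouth on the lid's upper face; moves with the lid: 118 mm from the hinge axis along the lid and 10 mm above the lid's underside. When the lid is shut it lies 55 mm above the bench, straight above the base hole. The hole is 13.5 mm wide, right through the 10 mm lid.
- lid (a joint): Angle of the lid in rad: 0 shut flat, growing as its front end swings up and back; starts at 0.6 to 1.2. The stiff hinge (0.2 N m) leaves it where it is put. From 0.07 rad down it rests on two brass spring plungers 110 mm from the hinge, which keep it from falling shut; pressing it to 0 takes about 9 N at the hole, and when let go it rises to about 0.03 to 0.08 rad.
- hook: Grey stand with a double hook: base 100 x 90 mm, two steel bars 6 mm thick, 15 mm apart inside, whose tops are 110 mm above the bench, with upturned tips 9 mm higher 25 mm to the -x side. Origin: on the bench below the place where the pin hangs; the upright behind it (51 mm to +x) ends at 110 mm.
- hook_seat (a point): Middle between the two bars at the height of their tops, where the pin's collar rests at the start.
- pin: Locking pin hanging upright in the hook, 0.07 to 0.12 kg. Origin: centre of the collar's underside; z up along the pin. Below: steel shaft 10 mm thick, 48 mm long, last 8 mm tapered to 4 mm. Above: steel collar 26 mm across, 5 mm thick, then a red round handle 22 mm across, from 5 to 55 mm above the origin; grip it from above. Fully home the origin is 55 mm above the bench.
- red_bin: Bystander, to be left alone: red open plastic bin 120 x 100 x 60 mm. Origin: at its underside, about its middle.
- yellow_box: Bystander, to be left alone: yellow flat insert box 100 x 45 x 16 mm with dark inserts. Origin: at its underside, about its middle.
- insert_box: Bystander, to be left alone: blue box 75 x 50 x 30 mm. Origin: at its underside, about its middle.
- card_box: Bystander, to be left alone: brown cardboard box 90 x 70 x 40 mm. Origin: at its underside, about its middle.
- driver: Bystander, to be left alone: steel screwdriver with orange handle, lying flat. Origin: at its underside, about its middle.
- spanner: Bystander, to be left alone: steel spanner, lying. Origin: at its underside, about its middle.
- oil: Bystander, to be left alone: grey plastic bottle 56 mm across, 140 mm tall, red cap. Origin: at its underside, about its middle.
Things that resemble listed ones, but are neither listed nor needed, are in the scene too. What is shaped like the hook but black or purple is not meant.

How it is judged:
By the outcome, as a careful person would: the job done as asked, in the order asked, and still so for the second after the job is handed in, while the arm keeps its last pose, push and grip.
It also fails if it takes over 48 s, if anything falls off the work surface, if the arm or the gripper's body presses on something with over 40 N, if the wrist force passes 120 N, or if a joint passes its speed limit or range.

### The arm

A 6-joint arm with a two-finger parallel gripper is mounted at the origin on the work surface. World frame = base frame: x ahead of the robot, y to its left, z up, the work surface at z = 0. Lengths are in m, angles in rad, forces in N, time in s.
With the tool pointing down it reaches from about 0.4 to 0.825 m from the base axis. Payload 7 kg.
Tool frame: the origin (TCP) lies at the very end of the fingers, on their centre line; the grasp point (between the pads) lies 19 mm behind it; z points along the fingers, y is the line along which they close (so a half turn about z gives the same grasp; the last joint's range is limited). The gripper opens to 88 mm and grips with 3 to 60 N. Pads are 19 mm wide; open, the fingers measure 130 mm over their backs; the gripper's body (78 mm by 193 mm) begins 47 mm behind the grasp point.
Start: joints at [0.288, 0.359, 0.012, 0, -1.224, -0.288], TCP at [0.675, -0, 0.227] pointing down, gripper open.
Joint ranges: [-3.07, 3.07], [-1.43, 2.12], [-1.02, 1.25], [-3.03, 1.67], [-3.05, -0], [-3.03, 3.03]. Speed limits (rad/s): [2.39, 2.39, 3.01, 3.14, 3.14, 3.14].

### API

Orientations are given as [roll, pitch, yaw] about the fixed x, y, z axes, in that order (R = Rz(yaw) Ry(pitch) Rx(roll)).
In Python, from station import arm gives the robot as it stands. The module is installed in compiled form; this text tells all that it offers.
- The arm moves only by the shell command python3 -m crank 'ROWS' [FORCE]. ROWS is JSON, a list of rows, each an object of numbers: "dx", "dy", "dz": the shift along the world's x, y, z in m; "twist": the turn about the world's z in degrees; "grip": the opening, from -1 (shut) to 1 (fully open). A call has exactly 5 rows; each row is the pose to reach, as a shift and turn from the pose commanded when the call began; what a row does not reach only later rows make up. A row lasts 1/12 s, in which the tool goes at most 41.7 mm and 7.16 degrees, less where a joint would pass 70% of its speed; a pose out of reach is approached as far as the arm can. A call with a gripper value outside its range is refused whole. The fingers move at their own pace and stop on an object; FORCE is the grip in N (left out, the last holds). Time passes only in rows, so rows that repeat a pose let the fingers close, or fill a call up. It gives the time, the measured TCP pose, the force, the opening and the grip force at its end, in the units of the state.
- arm.get_state(): the state, without advancing time (a new reading comes with each control period).
- arm.grab_frame(name): name is "scene" or "side" or "wrist"; returns the picture (384x512x3 uint8, red, green, blue); there is no depth.
- arm.get_calibration(name): a dict with "fx", "fy", "cx", "cy" (pixels), "cam_to_world" (4x4, takes a point from camera to world coordinates); the wrist camera has in their place "tool_from_camera" (4x4, takes a point from camera to tool coordinates, whose origin is the TCP and whose axes are the flange's). Camera axes: x right, y down, z forward; pixel columns grow to the right and rows downward; lengths in m; the calibration is good to about 2 mm. The wrist camera is an equidistant fisheye: a pixel r from the principal point sees the ray r / f radians off the axis. A picture is of the moment at which its call begins: read the wrist's pose just before it. get_calibration takes no time and is no camera call.
- arm.job_done(): hands the job in; it is judged then, once.
The state is a dict: "t": time; "q": joint angles; "qd": joint speeds; "joint_efforts": joint torques, N m; "eef_pos": TCP position; "ee_rot": TCP orientation; "force": force on the tool from outside, world axes, zero at the start; "moment": the same for the moment, N m; "width": finger opening in m; "gripper_force": force on a finger pad.
Only numpy, scipy, OpenCV 4.12 (cv2) and the standard library are available. Lean on these libraries where they do the work, as an engineer would, in place of code of your own. Each camera call takes 0.05 s, during which the arm holds its last target. There are 200 camera calls.

## Working session

There is one attempt and no reset: what is moved stays moved. The work goes in short steps, Python scripts to look and compute and a shell command to move; the robot and the scene stay as the last step left them, time stands still between calls to the robot, and variables do not carry over. Pictures are saved under pics/ and viewed, at most 10 in all, crops included, and the job is handed in when it is done.

```bash
mkdir -p pics; python3 - <<'E'
from station import arm
import cv2,numpy as np
np.set_printoptions(precision=4,suppress=True)
for n in("scene","side","wrist"):
    cv2.imwrite(f"pics/{n}0.png",arm.grab_frame(n)[:,:,::-1])
    c=arm.get_calibration(n);print(n,{k:np.array(v) for k,v in c.items()})
s=arm.get_state();print(s)
a=cv2.imread("pics/scene0.png");b=cv2.imread("pics/side0.png")
E
```

```text
scene {'fx': array(381.7222), 'fy': array(381.7222), 'cx': array(254.7228), 'cy': array(191.6046), 'cam_to_world': array([[-0.8612,  0.2844, -0.4212,  0.9446],
       [ 0.5083,  0.4849, -0.7117,  0.7514],
       [ 0.0018, -0.827 , -0.5622,  0.6889],
       [ 0.    ,  0.    ,  0.    ,  1.    ]])}
side {'fx': array(396.3953), 'fy': array(396.3953), 'cx': array(256.4574), 'cy': array(189.3572), 'cam_to_world': array([[ 0.9812, -0.1008,  0.1643,  0.2516],
       [-0.1918, -0.5946,  0.7808, -1.1712],
       [ 0.019 , -0.7976, -0.6028,  0.9934],
       [ 0.    ,  0.    ,  0.    ,  1.    ]])}
wrist {'fx': array(297.3186), 'fy': array(297.3186), 'cx': array(253.0544), 'cy': array(190.5834), 'tool_from_camera': array([[-0.0019, -0.9561, -0.293 ,  0.0802],
       [ 1.    , -0.0016, -0.001 , -0.    ],
       [ 0.0005, -0.293 ,  0.9561, -0.1583],
       [ 0.    ,  0.    ,  0.    ,  1.    ]])}
{'t': 0.15, 'q': array([ 0.2881,  0.3592,  0.0113, -0.0003, -1.2241, -0.2881]), 'qd': array([ 0.0006, -0.0031,  0.0032, -0.    , -0.0013, -0.0004]), 'joint_efforts': array([  0.0001, -58.3275,  29.329 ,   7.0012,   0.0088,  -0.0001]), 'eef_pos': array([ 0.6746, -0.    ,  0.2258]), 'ee_rot': array([ 3.1403, -0.0001, -1.5709]), 'force': array([-0.4107, -0.1275, -0.3881]), 'moment': array([ 0.0366,  0.0164, -0.0421]), 'gripper_force': 0.0, 'width': 0.08770717402191129}
```

View pics/scene0.png

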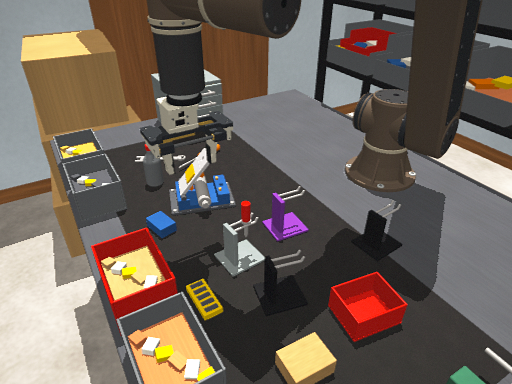

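View pics/side0.png

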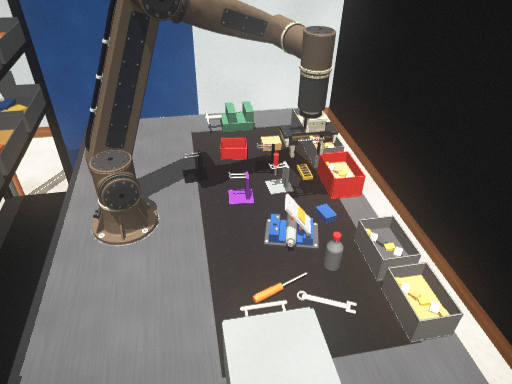

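The scene view shows the grey hook holding the red-handled pin at (246,211). The look-alikes are purple (285,215), black (280,280) and black (375,235). I choose the grey hook. The jig is at about (203,190), with its lid up. In the side view the pin is at (276,159) and the jig at (292,230). Next is one close crop of both views.

```bash
python3 - <<'E'
import cv2,numpy as np
a=cv2.imread("pics/scene0.png")[140:280,160:310];b=cv2.imread("pics/side0.png")[140:260,225:350]
a=cv2.resize(a,(400,373),interpolation=2);b=cv2.resize(b,(389,373),interpolation=2)
a=cv2.resize(cv2.imread("pics/scene0.png")[140:280,160:260],(400,560),interpolation=2)
b=cv2.resize(cv2.imread("pics/side0.png")[140:260,240:340],(400,480),interpolation=2)
b=cv2.copyMakeBorder(b,0,80,0,0,0)
cv2.imwrite("pics/crop1.png",np.hstack([a,b]))
E
```

```text
(no output)
```

View pics/crop1.png

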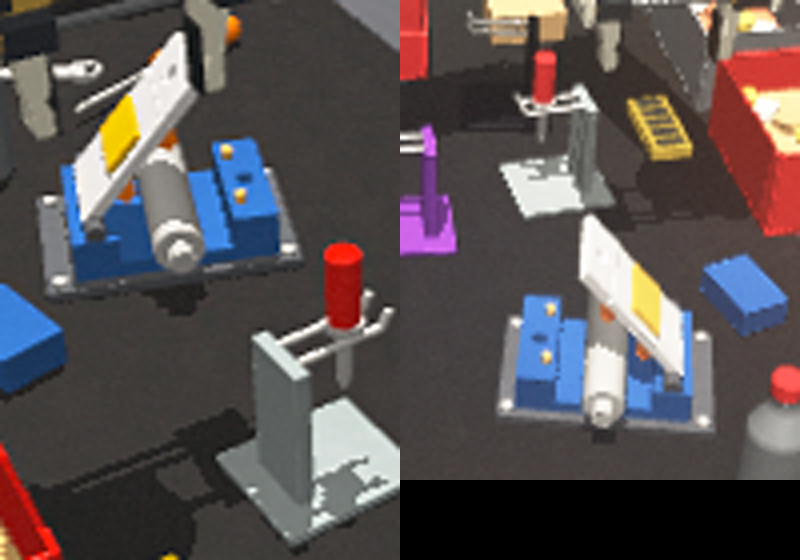

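```bash
cat > h.py <<'E'
import numpy as np
from station import arm
np.set_printoptions(precision=4,suppress=True)
def ray(n,u,v):
    c=arm.get_calibration(n);T=np.array(c["cam_to_world"])
    d=T[:3,:3]@[(u-c["cx"])/c["fx"],(v-c["cy"])/c["fy"],1];return T[:3,3],d/np.linalg.norm(d)
def tri(a,b):
    A=0;B=0
    for n,p in(("scene",a),("side",b)):
        o,d=ray(n,*p);M=np.eye(3)-np.outer(d,d);A=A+M;B=B+M@o
    x=np.linalg.solve(A,B);o,d=ray("scene",*a);o2,d2=ray("side",*b)
    n=np.cross(d,d2);return x,abs((o-o2)@n)/np.linalg.norm(n)
def atz(n,p,z):
    o,d=ray(n,*p);return o+d*(z-o[2])/d[2]
S=lambda u,v:(160+u/4-.4,140+v/4-.4)
D=lambda u,v:(140+u/4-.4,140+v/4-.4)
E
python3 - <<'E'
from h import *
for k,a,b in(("hole",(243,178),(540,338)),("pl-y",(226,151),(546,356)),("pl+y",(239,194),(556,310)),("pintop",(344,250),(544,57)),("pad",(121,135),(648,290)),("lidhole",(176,70),(598,235)),("lidtip far-front",(181,36),(588,217))):print(k,*tri(S(*a),D(*b)))
for k,p in(("f+y",(290,255)),("r+y",(58,285)),("r-y",(47,203))):print(k,atz("scene",S(*p),.01))
for k,p in(("f-y",(504,411)),("r-y",(708,421)),("f+y",(515,324))):print(k,atz("side",D(*p),.01))
print("hole",atz("scene",S(243,178),.045),atz("side",D(540,338),.045))
print("pintop",atz("scene",S(344,250),.165),atz("side",D(544,57),.165))
E
```

```text
hole [ 0.5336 -0.1539  0.0445] 0.002333513356260347
pl-y [ 0.5318 -0.1855  0.0516] 0.0011821167249966456
pl+y [ 0.5525 -0.1263  0.0515] 0.00645870463033423
pintop [0.5948 0.1161 0.166 ] 0.002609590346654007
pad [ 0.6226 -0.171   0.102 ] 0.003754269779583684
lidhole [ 0.5808 -0.1524  0.1538] 0.00012146052137335095
lidtip far-front [ 0.5712 -0.1564  0.1771] 0.003545083756695976
f+y [ 0.5271 -0.0883  0.01  ]
r+y [ 0.6918 -0.1414  0.01  ]
r-y [ 0.6607 -0.2482  0.01  ]
f-y [ 0.4922 -0.2046  0.01  ]
r-y [ 0.6649 -0.2474  0.01  ]
f+y [ 0.5263 -0.0946  0.01  ]
hole [ 0.5327 -0.153   0.045 ] [ 0.5345 -0.155   0.045 ]
pintop [0.5928 0.1151 0.165 ] [0.5963 0.1169 0.165 ]
```

The crop confirms the grey hook holds the pin, with the handle top at about (0.594,0.116,0.165). The base hole is at about (0.533,-0.154), the jig yaw is about -0.29 and the lid is open about 1 rad. I'll move above the hinge side with the fingers shut, turning the closing axis along the jig's y.

```bash
python3 -c "
from h import *
print('oil',atz('side',D(786,383),.14), atz('side',(332,267),.0))"
python3 -m crank '[{"dx":0,"dy":-0.04,"dz":0.03,"twist":7,"grip":-1},{"dx":-0.01,"dy":-0.08,"dz":0.03,"twist":14,"grip":-1},{"dx":-0.02,"dy":-0.11,"dz":0.03,"twist":21,"grip":-1},{"dx":-0.03,"dy":-0.14,"dz":0.03,"twist":28,"grip":-1},{"dx":-0.04,"dy":-0.16,"dz":0.03,"twist":35,"grip":-1}]' 20
python3 -m crank '[{"dx":0,"dy":-0.02,"dz":0,"twist":7,"grip":-1},{"dx":0,"dy":-0.025,"dz":0,"twist":14,"grip":-1},{"dx":0,"dy":-0.025,"dz":0,"twist":21,"grip":-1},{"dx":0,"dy":-0.025,"dz":0,"twist":28,"grip":-1},{"dx":0,"dy":-0.025,"dz":0,"twist":35,"grip":-1}]'
python3 - <<'E'
from h import *
import cv2
s=arm.get_state();print(s["eef_pos"],s["ee_rot"])
cv2.imwrite("pics/w1.png",arm.grab_frame("wrist")[:,:,::-1])
E
```

```text
oil [ 0.6833 -0.3404  0.14  ] [ 0.6876 -0.3457  0.    ]
t: 0.57
eef_pos: [0.634, -0.1625, 0.2564]
ee_rot: [3.141, 0.0, -0.955]
force: [0.4, 0.8, -0.1]
width: 0.06
gripper_force: 0.0
t: 0.98
eef_pos: [0.6347, -0.1854, 0.2561]
ee_rot: [3.141, 0.001, -0.344]
force: [-0.3, -0.5, -0.2]
width: 0.0265
gripper_force: 0.0
[ 0.6347 -0.1854  0.2561] [ 3.1415  0.0007 -0.3438]
```

View pics/w1.png

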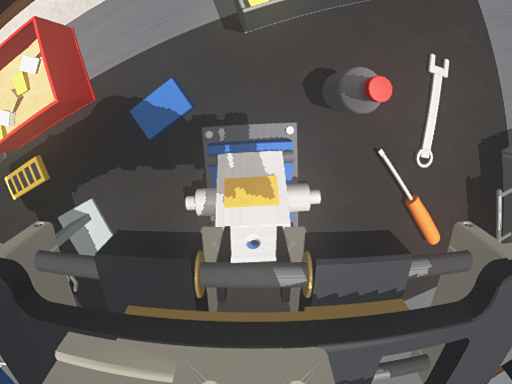

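Looking down, this shows the lid hole at (254,243), the pad centre at (251,190), the hinge end of the lid near y≈153 and the oil bottle well clear at (360,90). I'll solve for the lid angle and hinge from these.

```bash
cat >> h.py <<'E'
from scipy.spatial.transform import Rotation as Ro
def wray(p,pos,rpy):
    c=arm.get_calibration("wrist");T=np.array(c["tool_from_camera"])
    d=np.array([p[0]-c["cx"],p[1]-c["cy"]]);r=np.hypot(*d);th=r/c["fx"]
    v=np.r_[np.sin(th)*d/max(r,1e-9),np.cos(th)]
    R=Ro.from_euler("xyz",rpy).as_matrix();return np.array(pos)+R@T[:3,3],R@T[:3,:3]@v
def wz(p,pos,rpy,z):
    o,d=wray(p,pos,rpy);return o+d*(z-o[2])/d[2]
E
python3 - <<'E'
from h import *
from scipy.optimize import least_squares
P=[.6347,-.1854,.2561];Q=[3.1415,.0007,-.3438]
# params hx,hy,yaw,a
def pt(x,s,h,lat=0):
    e=np.array([np.cos(x[2]),np.sin(x[2])]);n=np.array([-e[1],e[0]])
    r=-s*np.cos(x[3])+h*np.sin(x[3]);return np.r_[x[:2]+r*e+lat*n,.045+s*np.sin(x[3])+h*np.cos(x[3])]
obs=[((254,243),118,.01e3),((251,190),58,15)]
def bp(x):
    e=np.array([np.cos(x[2]),np.sin(x[2])]);n=np.array([-e[1],e[0]]);return [np.r_[x[:2]-.118*e,.045]]
def f(x):
    r=[]
    def add(o,d,p):
        d=d/np.linalg.norm(d);r.extend(np.cross(p-o,d)*1e3)
    for p,s,h in obs: add(*wray(p,P,Q),pt(x,s/1e3,h/1e3))
    e=np.array([np.cos(x[2]),np.sin(x[2])]);n=np.array([-e[1],e[0]])
    jig=lambda a,b,z:np.r_[x[:2]+(a-.060)*e+b*n,z]
    for cam,p in(("scene",S(243,178)),("side",D(540,338))): add(*ray(cam,*p),jig(-.058,0,.045))
    for s,u in((-1,(318,196)),(1,(190,203))): pass
    for cam,p,b in(("scene",S(226,151),-1),("side",D(546,356),-1),("scene",S(239,194),1),("side",D(556,310),1)): add(*ray(cam,*p),jig(-.05,b*.031,.0525))
    add(*ray("scene",*S(121,135)),pt(x,.058,.015));add(*ray("side",*D(648,290)),pt(x,.058,.015))
    return r
s=least_squares(f,[.6466,-.1877,-.29,1.]);print(s.x,np.round(np.reshape(s.fun,(-1,3)),1))
print(bp(s.x))
E
```

```text
[ 0.6476 -0.1847 -0.2731  0.8357] [[-0.6  1.8  0.6]
 [-0.9  1.   0.4]
 [-0.1  0.7 -0.9]
 [-1.4 -0.3 -0.8]
 [ 0.4  0.8 -1.5]
 [-1.2  0.8  0.5]
 [ 0.5  0.1 -0.5]
 [-2.4 -3.3 -4.4]
 [ 0.4  1.1 -2. ]
 [ 6.4 -3.3 -1. ]]
[array([ 0.534 , -0.1529,  0.045 ])]
```

```bash
python3 -m crank '[{"dx":-0.01,"dy":0.005,"dz":-0.03,"twist":4,"grip":-1},{"dx":-0.02,"dy":0.01,"dz":-0.06,"twist":4,"grip":-1},{"dx":-0.02,"dy":0.01,"dz":-0.09,"twist":4,"grip":-1},{"dx":-0.02,"dy":0.01,"dz":-0.115,"twist":4,"grip":-1},{"dx":-0.02,"dy":0.01,"dz":-0.115,"twist":4,"grip":-1}]'
python3 -m crank '[{"dx":-0.008,"dy":0.002,"dz":-0.007,"twist":0,"grip":-1},{"dx":-0.015,"dy":0.004,"dz":-0.014,"twist":0,"grip":-1},{"dx":-0.024,"dy":0.006,"dz":-0.022,"twist":0,"grip":-1},{"dx":-0.033,"dy":0.009,"dz":-0.03,"twist":0,"grip":-1},{"dx":-0.038,"dy":0.01,"dz":-0.038,"twist":0,"grip":-1}]'
```

```text
t: 1.45
eef_pos: [0.6113, -0.1744, 0.1359]
ee_rot: [3.14, 0.009, -0.283]
force: [-1.2, 0.0, -0.7]
width: 0.0003
gripper_force: 0.0
t: 1.87
eef_pos: [0.577, -0.1647, 0.1046]
ee_rot: [-3.141, -0.002, -0.28]
force: [0.4, 0.1, 0.9]
width: 0.0007
gripper_force: 0.5
```

```bash
python3 -m crank '[{"dx":-0.006,"dy":0.002,"dz":-0.009,"twist":0,"grip":-1},{"dx":-0.01,"dy":0.003,"dz":-0.018,"twist":0,"grip":-1},{"dx":-0.014,"dy":0.004,"dz":-0.027,"twist":0,"grip":-1},{"dx":-0.017,"dy":0.005,"dz":-0.036,"twist":0,"grip":-1},{"dx":-0.018,"dy":0.005,"dz":-0.043,"twist":0,"grip":-1}]'
python3 -m crank '[{"dx":0,"dy":0,"dz":-0.001,"grip":-1},{"dx":0,"dy":0,"dz":-0.002,"grip":-1},{"dx":0,"dy":0,"dz":-0.002,"grip":-1},{"dx":0,"dy":0,"dz":-0.002,"grip":-1},{"dx":0,"dy":0,"dz":-0.002,"grip":-1}]'
```

```text
t: 2.28
eef_pos: [0.5583, -0.1598, 0.0595]
ee_rot: [3.142, 0.001, -0.279]
force: [-3.6, 4.8, 7.0]
width: 0.0001
gripper_force: 3.4invalid input at $[0]: expected keys dx, dy, dz, twist, grip
```

```bash
python3 -m crank '[{"dx":0,"dy":0,"dz":0.02,"twist":0,"grip":-1},{"dx":-0.02,"dy":0,"dz":0.05,"twist":0,"grip":-1},{"dx":-0.04,"dy":0.005,"dz":0.08,"twist":0,"grip":-1},{"dx":-0.05,"dy":0.005,"dz":0.1,"twist":0,"grip":-1},{"dx":-0.05,"dy":0.005,"dz":0.1,"twist":0,"grip":-1}]'
python3 - <<'E'
from h import *
import cv2
s=arm.get_state();print(s["eef_pos"],s["ee_rot"])
w=arm.grab_frame("wrist")[:,:,::-1];cv2.imwrite("pics/w2.png",w)
b=arm.grab_frame("side")[:,:,::-1];cv2.imwrite("pics/side2.png",b)
w=cv2.resize(w[120:270,180:330],(600,600),interpolation=2)
b=cv2.resize(b[190:260,255:280+45],(200,200),interpolation=2)
b=cv2.copyMakeBorder(b,0,400,0,0,0);cv2.imwrite("pics/crop2.png",np.hstack([w,b]))
E
```

```text
t: 2.7
eef_pos: [0.5096, -0.1552, 0.1647]
ee_rot: [-3.14, -0.006, -0.279]
force: [0.3, -0.8, -0.6]
width: 0.0007
gripper_force: 0.0
[ 0.5096 -0.1552  0.1647] [-3.1403 -0.006  -0.2788]
```

View pics/crop2.png

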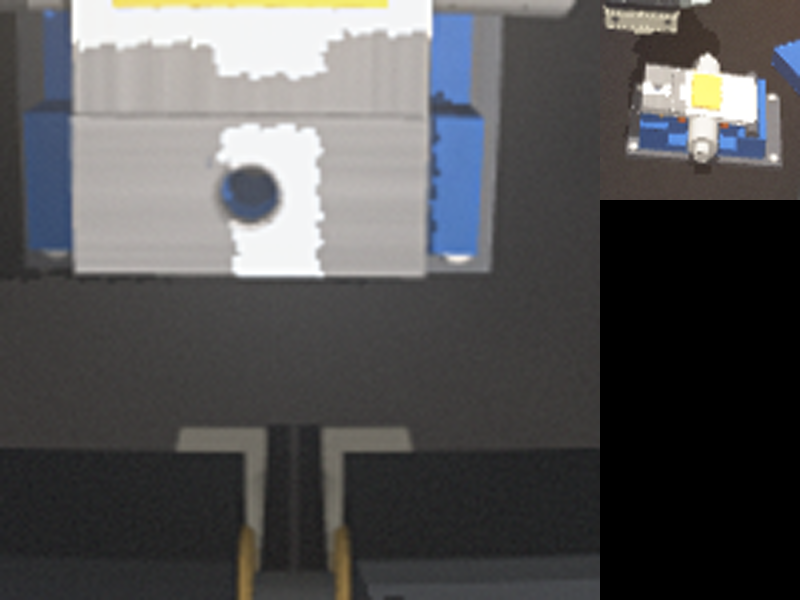

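The lid lies nearly flat, with its hole at crop (251,193), i.e. wrist pixel (242.3,167.9). The fingertips meet at column ~253. Now the hole position, then on to the pin.

```bash
python3 - <<'E'
from h import *
print(wz((242.35,167.9),[.5096,-.1552,.1647],[-3.1403,-.006,-.2788],.062))
E
python3 -m crank '[{"dx":0.02,"dy":0.04,"dz":0.04,"twist":0,"grip":-1},{"dx":0.02,"dy":0.08,"dz":0.07,"twist":0,"grip":-1},{"dx":0.02,"dy":0.12,"dz":0.09,"twist":0,"grip":0},{"dx":0.02,"dy":0.16,"dz":0.09,"twist":0,"grip":0.2},{"dx":0.02,"dy":0.2,"dz":0.09,"twist":0,"grip":0.2}]'
python3 -m crank '[{"dx":0,"dy":0.025,"dz":0,"twist":0,"grip":0.2},{"dx":0.01,"dy":0.05,"dz":0,"twist":0,"grip":0.2},{"dx":0.01,"dy":0.07,"dz":0,"twist":0,"grip":0.2},{"dx":0.01,"dy":0.07,"dz":0,"twist":0,"grip":0.2},{"dx":0.01,"dy":0.07,"dz":0,"twist":0,"grip":0.2}]'
python3 - <<'E'
from h import *
import cv2
s=arm.get_state();print(s["eef_pos"],s["ee_rot"])
w=arm.grab_frame("wrist")[:,:,::-1];cv2.imwrite("pics/w3.png",w)
E
```

```text
[ 0.5331 -0.1523  0.062 ]
t: 3.22
eef_pos: [0.5298, 0.0244, 0.2493]
ee_rot: [-3.141, -0.001, -0.28]
force: [0.8, -0.4, -0.1]
width: 0.0152
gripper_force: 0.0
t: 3.63
eef_pos: [0.5387, 0.0938, 0.2467]
ee_rot: [3.139, 0.002, -0.278]
force: [-0.7, -1.4, 0.2]
width: 0.0485
gripper_force: 0.0
[0.5387 0.0938 0.2467] [ 3.1395  0.0024 -0.2775]
```

View pics/w3.png

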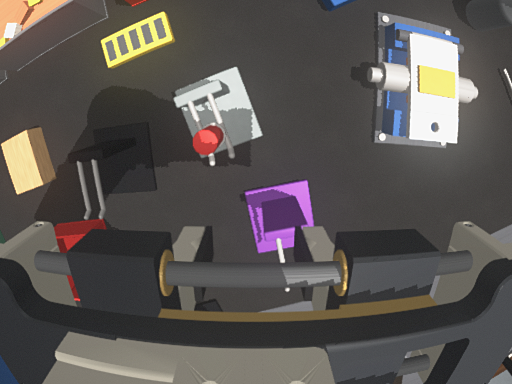

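The pin handle top is at about (207,139) on the grey hook. Purple is at (280,215) and black at (125,155). I'll measure the red centroid.

```bash
python3 - <<'E'
from h import *
import cv2
w=cv2.imread("pics/w3.png").astype(int)[115:170,180:235]
m=((w[:,:,2]>120)&(w[:,:,1]<70)&(w[:,:,0]<70)).astype(np.uint8)
n,l,st,c=cv2.connectedComponentsWithStats(m);i=1+np.argmax(st[1:,4]);print(st[i]+[180,115,0,0,0],c[i]+[180,115])
P=[.5387,.0938,.2467];Q=[3.1395,.0024,-.2775]
print(wz((207,139),P,Q,.165),wz(c[i]+[180,115],P,Q,.155))
cv2.imwrite("pics/c3.png",cv2.resize(cv2.imread("pics/w3.png")[110:180,170:250],(640,560),interpolation=2))
E
```

```text
[193 133  25  22 285] [202.8737 145.407 ]
[0.597  0.1154 0.165 ] [0.592  0.1224 0.155 ]
```

View pics/c3.png

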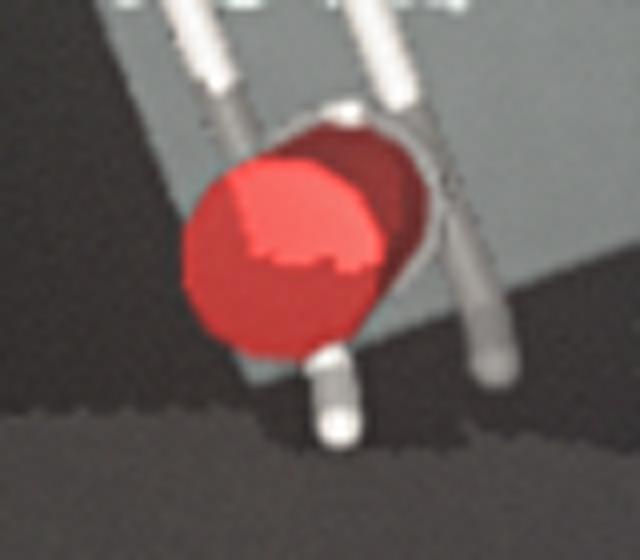

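The handle's top disc is centred at crop (285,257), i.e. pixel (205.2,141.7).

```bash
python3 - <<'E'
from h import *
P=[.5387,.0938,.2467];Q=[3.1395,.0024,-.2775]
print(wz((205.2,141.7),P,Q,.165))
E
```

```text
[0.5954 0.1175 0.165 ]
```

```bash
python3 -m crank '[{"dx":0.03,"dy":0.012,"dz":0,"twist":0,"grip":0.3},{"dx":0.056,"dy":0.023,"dz":0,"twist":0,"grip":0.3},{"dx":0.056,"dy":0.023,"dz":-0.03,"twist":0,"grip":0.3},{"dx":0.056,"dy":0.023,"dz":-0.06,"twist":0,"grip":0.3},{"dx":0.056,"dy":0.023,"dz":-0.06,"twist":0,"grip":0.3}]'
python3 -m crank '[{"dx":0,"dy":0,"dz":-0.02,"twist":0,"grip":0.3},{"dx":0,"dy":0,"dz":-0.04,"twist":0,"grip":0.3},{"dx":0,"dy":0,"dz":-0.06,"twist":0,"grip":0.3},{"dx":0,"dy":0,"dz":-0.06,"twist":0,"grip":0.3},{"dx":0,"dy":0,"dz":-0.06,"twist":0,"grip":0.3}]'
```

```text
t: 4.1
eef_pos: [0.5916, 0.1137, 0.1817]
ee_rot: [3.136, 0.009, -0.282]
force: [-1.2, -1.0, -2.9]
width: 0.0574
gripper_force: 0.0
t: 4.52
eef_pos: [0.5948, 0.1149, 0.129]
ee_rot: [3.14, 0.001, -0.28]
force: [0.1, -0.6, 1.0]
width: 0.0569
gripper_force: 0.0
```

```bash
python3 -m crank '[{"dx":0,"dy":0,"dz":-0.002,"twist":0,"grip":-0.5},{"dx":0,"dy":0,"dz":-0.002,"twist":0,"grip":-1},{"dx":0,"dy":0,"dz":-0.002,"twist":0,"grip":-1},{"dx":0,"dy":0,"dz":-0.002,"twist":0,"grip":-1},{"dx":0,"dy":0,"dz":-0.002,"twist":0,"grip":-1}]' 50
python3 -m crank '[{"dx":0,"dy":0,"dz":0,"twist":0,"grip":-1},{"dx":0,"dy":0,"dz":0,"twist":0,"grip":-1},{"dx":0,"dy":0,"dz":0,"twist":0,"grip":-1},{"dx":0,"dy":0,"dz":0.005,"twist":0,"grip":-1},{"dx":0,"dy":0,"dz":0.01,"twist":0,"grip":-1}]' 50
```

```text
t: 4.93
eef_pos: [0.5951, 0.116, 0.1274]
ee_rot: [-3.141, -0.001, -0.279]
force: [0.4, 0.4, 0.4]
width: 0.0292
gripper_force: 0.0
t: 5.35
eef_pos: [0.5943, 0.1157, 0.1364]
ee_rot: [3.141, 0.001, -0.279]
force: [0.2, 1.0, -1.5]
width: 0.0212
gripper_force: 50.0
```

```bash
python3 -m crank '[{"dx":0,"dy":0,"dz":0.02,"twist":0,"grip":-1},{"dx":0,"dy":0,"dz":0.045,"twist":0,"grip":-1},{"dx":0,"dy":0,"dz":0.07,"twist":0,"grip":-1},{"dx":-0.01,"dy":-0.01,"dz":0.075,"twist":0,"grip":-1},{"dx":-0.02,"dy":-0.04,"dz":0.075,"twist":0,"grip":-1}]'
python3 -m crank '[{"dx":-0.01,"dy":-0.04,"dz":0,"twist":0,"grip":-1},{"dx":-0.02,"dy":-0.08,"dz":0,"twist":0,"grip":-1},{"dx":-0.03,"dy":-0.12,"dz":0,"twist":0,"grip":-1},{"dx":-0.04,"dy":-0.16,"dz":0,"twist":0,"grip":-1},{"dx":-0.042,"dy":-0.2,"dz":-0.01,"twist":0,"grip":-1}]'
python3 -m crank '[{"dx":0,"dy":-0.015,"dz":-0.01,"twist":0,"grip":-1},{"dx":0,"dy":-0.028,"dz":-0.025,"twist":0,"grip":-1},{"dx":0,"dy":-0.028,"dz":-0.04,"twist":0,"grip":-1},{"dx":0,"dy":-0.028,"dz":-0.045,"twist":0,"grip":-1},{"dx":0,"dy":-0.028,"dz":-0.045,"twist":0,"grip":-1}]'
python3 - <<'E'
from h import *
import cv2
s=arm.get_state();print(s["eef_pos"],s["ee_rot"],s["force"],s["width"])
w=arm.grab_frame("wrist")[:,:,::-1];cv2.imwrite("pics/w4.png",w)
a=arm.grab_frame("scene")[:,:,::-1];cv2.imwrite("pics/scene4.png",a)
b=arm.grab_frame("side")[:,:,::-1];cv2.imwrite("pics/side4.png",b)
z=lambda i,u,v:cv2.resize(i[v:v+75,u:u+100],(400,300),interpolation=2)
cv2.imwrite("pics/crop4.png",np.vstack([np.hstack([z(a,160,135),z(b,240,165)]),np.hstack([z(w,200,130),z(w,200,190)])]))
E
```

```text
t: 5.77
eef_pos: [0.5763, 0.0779, 0.2141]
ee_rot: [-3.139, -0.004, -0.277]
force: [-0.5, -1.1, -0.9]
width: 0.021
gripper_force: 50.0
t: 6.18
eef_pos: [0.5319, -0.126, 0.2039]
ee_rot: [-3.141, -0.003, -0.279]
force: [0.5, 0.6, -0.7]
width: 0.0213
gripper_force: 50.0
t: 6.6
eef_pos: [0.5316, -0.1524, 0.1554]
ee_rot: [3.141, 0.003, -0.28]
force: [-0.6, 0.4, -1.2]
width: 0.0213
gripper_force: 50.0
[ 0.5316 -0.1524  0.1554] [ 3.1408  0.0029 -0.28  ] [-0.6488  0.3747 -1.1948] 0.021306336908187652
```

View pics/crop4.png

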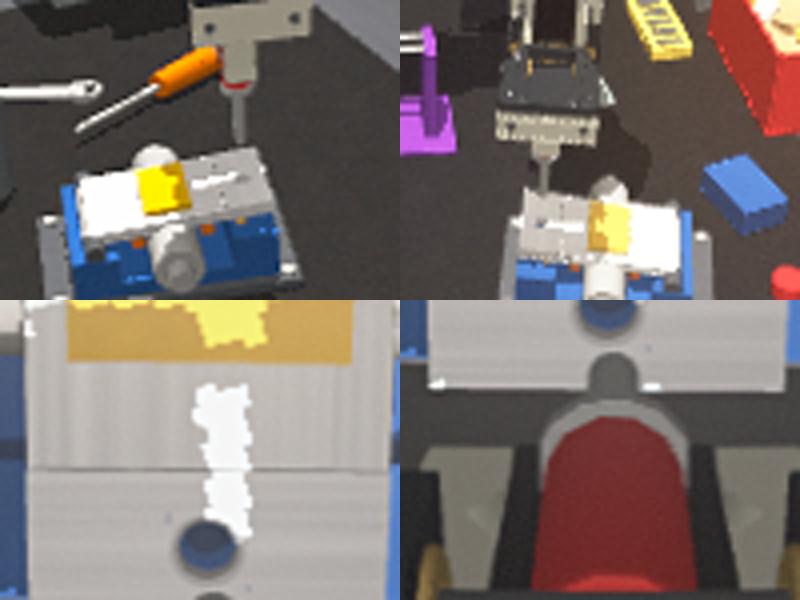

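Wrist view: the hole is at pixel (251.6,191.4), and the shaft tip just below it is on column 253 with its upper contour at row ≈203. The collar's upper edge is at row ≈215. I'll project the expected pin to find its offset in the grip.

```bash
python3 - <<'E'
from h import *
c=arm.get_calibration("wrist");T=np.linalg.inv(np.array(c["tool_from_camera"]))
def pj(p):
    v=T[:3,:3]@p+T[:3,3];th=np.arctan2(np.hypot(v[0],v[1]),v[2]);d=v[:2]/np.hypot(*v[:2]);return np.array([c["cx"],c["cy"]])+d*th*c["fx"]
t=np.linspace(0,2*np.pi,73)
for n,r,z in(("tip4",.002,.0652),("sh10",.005,.0572),("collarlow",.013,.0172),("collartop",.013,.0122),("handlelow",.011,.0122)):
    q=np.array([pj(np.array([r*np.cos(a),r*np.sin(a),z])) for a in t]);print(n,q.min(0),q.max(0))
print("per mm",pj(np.array([.001,0,.0652]))-pj(np.array([0,0,.0652])))
P=[.5316,-.1524,.1554];Q=[3.1408,.0029,-.28]
h=wz((251.6,191.35),P,Q,.062);R=Ro.from_euler("xyz",Q).as_matrix();print(h,R.T@(h-P))
E
```

```text
tip4 [249.9283 201.8093] [254.9414 206.5293]
sh10 [245.9435 201.5418] [258.8872 213.6753]
collarlow [232.2231 210.3289] [272.3736 246.8191]
collartop [231.7122 213.2147] [272.8486 250.3975]
handlelow [234.8674 216.2266] [269.6908 247.693 ]
per mm [-0.0032 -1.1817]
[ 0.5335 -0.1522  0.062 ] [ 0.002  -0.0008  0.0934]
```

```bash
python3 -m crank '[{"dx":0.003,"dy":0,"dz":-0.005,"twist":0,"grip":-1},{"dx":0.003,"dy":0,"dz":-0.015,"twist":0,"grip":-1},{"dx":0.003,"dy":0,"dz":-0.025,"twist":0,"grip":-1},{"dx":0.003,"dy":0,"dz":-0.03,"twist":0,"grip":-1},{"dx":0.003,"dy":0,"dz":-0.03,"twist":0,"grip":-1}]' 60
python3 -m crank '[{"dx":0,"dy":0,"dz":-0.003,"twist":0,"grip":-1},{"dx":0,"dy":0,"dz":-0.006,"twist":0,"grip":-1},{"dx":0,"dy":0,"dz":-0.009,"twist":0,"grip":-1},{"dx":0,"dy":0,"dz":-0.009,"twist":0,"grip":-1},{"dx":0,"dy":0,"dz":-0.009,"twist":0,"grip":-1}]'
```

```text
t: 7.17
eef_pos: [0.5346, -0.152, 0.1246]
ee_rot: [3.141, 0.003, -0.279]
force: [-0.2, -0.2, -0.6]
width: 0.0211
gripper_force: 60.0
t: 7.58
eef_pos: [0.5355, -0.1522, 0.1175]
ee_rot: [3.141, 0.001, -0.279]
force: [-1.5, 0.5, -1.3]
width: 0.0215
gripper_force: 60.0
```

```bash
python3 -m crank '[{"dx":0,"dy":0,"dz":-0.003,"twist":0,"grip":-1},{"dx":-0.0005,"dy":0,"dz":-0.006,"twist":0,"grip":-1},{"dx":-0.0005,"dy":0,"dz":-0.009,"twist":0,"grip":-1},{"dx":-0.0005,"dy":0,"dz":-0.012,"twist":0,"grip":-1},{"dx":-0.0005,"dy":0,"dz":-0.012,"twist":0,"grip":-1}]'

```

```text
t: 8.0
eef_pos: [0.535, -0.1521, 0.1049]
ee_rot: [3.141, 0.001, -0.279]
force: [-1.5, 0.3, -2.1]
width: 0.0214
gripper_force: 60.0
```

```bash
python3 -m crank '[{"dx":-0.0005,"dy":0,"dz":-0.004,"twist":0,"grip":-1},{"dx":-0.0005,"dy":0,"dz":-0.008,"twist":0,"grip":-1},{"dx":-0.0005,"dy":0,"dz":-0.012,"twist":0,"grip":-1},{"dx":-0.0005,"dy":0,"dz":-0.016,"twist":0,"grip":-1},{"dx":-0.0005,"dy":0,"dz":-0.018,"twist":0,"grip":-1}]'
python3 -m crank '[{"dx":0,"dy":0,"dz":-0.003,"twist":0,"grip":-1},{"dx":0,"dy":0,"dz":-0.005,"twist":0,"grip":-1},{"dx":0,"dy":0,"dz":-0.007,"twist":0,"grip":-1},{"dx":0,"dy":0,"dz":-0.008,"twist":0,"grip":-1},{"dx":0,"dy":0,"dz":-0.008,"twist":0,"grip":-1}]'
```

```text
t: 8.42
eef_pos: [0.5342, -0.1521, 0.0868]
ee_rot: [3.141, 0.001, -0.279]
force: [-3.1, 1.7, 1.8]
width: 0.0209
gripper_force: 60.0
t: 8.83
eef_pos: [0.5342, -0.1521, 0.0793]
ee_rot: [3.141, 0.001, -0.279]
force: [-6.1, 1.3, 3.2]
width: 0.021
gripper_force: 60.0
```

```bash
python3 -m crank '[{"dx":-0.001,"dy":0,"dz":0,"twist":0,"grip":-1},{"dx":-0.001,"dy":0,"dz":-0.002,"twist":0,"grip":-1},{"dx":-0.001,"dy":0,"dz":-0.004,"twist":0,"grip":-1},{"dx":-0.001,"dy":0,"dz":-0.006,"twist":0,"grip":-1},{"dx":-0.001,"dy":0,"dz":-0.006,"twist":0,"grip":-1}]'
python3 -m crank '[{"dx":0,"dy":0,"dz":-0.001,"twist":0,"grip":-1},{"dx":0,"dy":0,"dz":-0.002,"twist":0,"grip":-1},{"dx":0,"dy":0,"dz":-0.002,"twist":0,"grip":-1},{"dx":0,"dy":0,"dz":-0.002,"twist":0,"grip":-1},{"dx":0,"dy":0,"dz":-0.002,"twist":0,"grip":-1}]'
```

```text
t: 9.25
eef_pos: [0.5338, -0.1522, 0.0737]
ee_rot: [3.142, -0.0, -0.279]
force: [-4.7, 2.5, 3.4]
width: 0.021
gripper_force: 60.0
t: 9.67
eef_pos: [0.5337, -0.1521, 0.0721]
ee_rot: [3.141, -0.0, -0.279]
force: [-6.5, 3.3, 8.1]
width: 0.0213
gripper_force: 60.0
```

```bash
python3 -m crank '[{"dx":-0.0005,"dy":0,"dz":-0.001,"twist":0,"grip":-1},{"dx":-0.0005,"dy":0,"dz":-0.002,"twist":0,"grip":-1},{"dx":-0.0005,"dy":0,"dz":-0.002,"twist":0,"grip":-1},{"dx":-0.0005,"dy":0,"dz":-0.002,"twist":0,"grip":-1},{"dx":-0.0005,"dy":0,"dz":-0.002,"twist":0,"grip":-1}]'
python3 -m crank '[{"dx":0,"dy":0,"dz":-0.001,"twist":0,"grip":-1},{"dx":0,"dy":0,"dz":-0.001,"twist":0,"grip":-1},{"dx":0,"dy":0,"dz":-0.001,"twist":0,"grip":-1},{"dx":0,"dy":0,"dz":-0.001,"twist":0,"grip":-1},{"dx":0,"dy":0,"dz":-0.001,"twist":0,"grip":-1}]'
```

```text
t: 10.08
eef_pos: [0.5338, -0.1522, 0.0718]
ee_rot: [3.142, -0.002, -0.278]
force: [-10.2, 5.3, 23.2]
width: 0.0215
gripper_force: 60.0
t: 10.5
eef_pos: [0.5339, -0.1522, 0.0717]
ee_rot: [3.142, -0.002, -0.278]
force: [-13.8, 6.7, 29.9]
width: 0.0212
gripper_force: 60.0
```

A hard stop at TCP z 0.0717 (expected 0.072) with 30 N, well beyond the spring force. One look to confirm.

```bash
python3 - <<'E'
from h import *
import cv2
a=arm.grab_frame("scene")[:,:,::-1];b=arm.grab_frame("side")[:,:,::-1]
s=arm.get_state();print(s["eef_pos"],s["force"],s["width"],s["gripper_force"])
z=lambda i,u,v:cv2.resize(i[v:v+150,u:u+100],(400,600),interpolation=2)
cv2.imwrite("pics/crop5.png",np.hstack([z(a,160,120),z(b,240,130)]))
E
```

```text
[ 0.5339 -0.1522  0.0717] [-13.812    7.5472  29.8991] 0.021224987546228695 60.01932621002197
```

View pics/crop5.png

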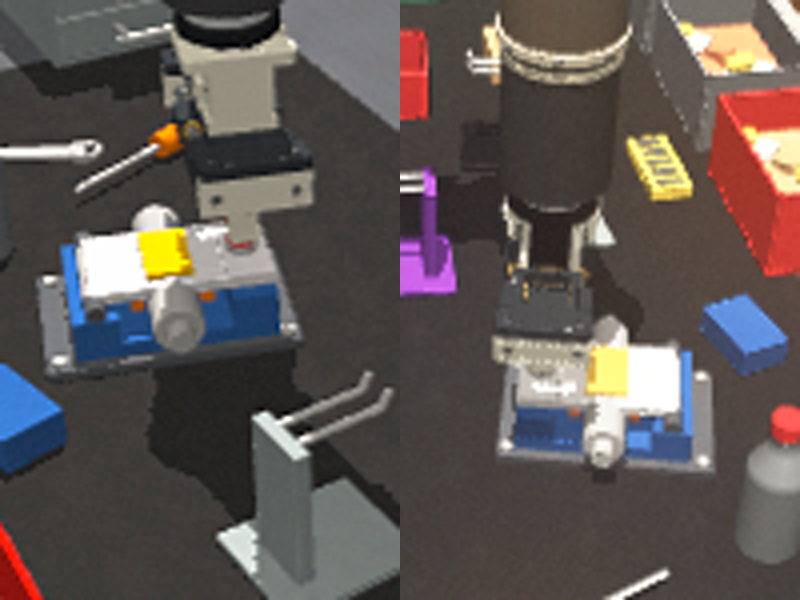

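The lid lies flat on the blue half, with the collar seated on it at scene crop (240,248). The hook is empty and the other things have not moved. Handing in.

```bash
python3 -c "
from station import arm
print(arm.job_done())"
```

```text
the job is handed in; nothing more can be done
None
```

The lid is shut and the pin is fully home, with the arm still gripping it and pressing down with about 30 N; I handed the job in at about 11 s, and no verdict was returned.

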